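Pin a link into the pull tester and hold it at its proof load

ROBOT

A 7-joint arm with a two-finger parallel gripper is mounted at the origin on a cart in front of the work surface, level with it; the furniture and walls round the work are solid. World frame = base frame: x ahead of the robot, y to its left, z up, the work surface at z = 0. Lengths are in mm, angles in rad, forces in N, time in s.
With the tool pointing down it reaches from about 400 to 875 mm from the base axis. Payload 6.5 kg.
Tool frame: the origin (TCP) lies at the very end of the fingers, on their centre line; the grasp point (between the pads) lies grip_depth behind it (grip_depth is the distance from the TCP to the grasp point, in mm); z points along the fingers, y is the line along which they close (so a half turn about z gives the same grasp; the last joint's range is limited). The gripper opens to 88 mm and grips with 3 to 60 N. Pads are 18 mm wide; open, the fingers measure 123 mm over their backs; the gripper's body (75 mm by 187 mm) begins 45 mm behind the grasp point.
Start: joints at [-1.251, 0.536, -0.004, 1.538, 0.003, 1.067, -0.071], TCP at [244.59, 602.218, 238.716] pointing down, gripper open.
Joint ranges: [-2.7, 2.7], [-0.37, 2.16], [-1.27, 1.26], [0.24, 2.4], [-1.31, 4.45], [0.19, 1.91], [-2.76, 2.76]. Speed limits (rad/s): [2.39, 2.39, 3.14, 3.14, 3.14, 3.14, 3.14].

INTERFACE

Orientations are given as a unit quaternion [w, x, y, z].
In Python, from rig import * gives the robot as it stands. Calls block until the motion is done:
- goto(position, orientation): joint-space move of the TCP to a pose.
- line_to(position, rot=None, rate=150, force_limit=None): straight line of the TCP; rot=None keeps the orientation; rate is the mean speed in mm/s. With force_limit (N) it stops when the force on the tool has changed by that much, and returns True; else False.
- set_joints(angles): joint-space move.
- open_gripper() and grab(strength=None): open the fingers fully, or close them until they stop; strength is the grip in N (None keeps the last).
- dwell(seconds).
- inverse_kinematics(position, orientation): joint angles nearest the present ones, or None.
- snapshot(name): name is "scene" or "top"; returns a dict with "img" (420x560x3 uint8, blue, green, red), "vfov" (degrees; the focal length in pixels is half the picture's height over the tangent of half this angle, whatever the lens; pixels are square), "cx", "cy" (the principal point, pixels), "k1" (the pictures are not rectified: a ray, as slopes to the right and down, at radius r is drawn at 1 + k1 r^2 times it, then the intrinsics apply), "R" (3x3) and "t" (3): a world point X has camera coordinates R X + t. Camera axes: x right, y down, z forward; pixel columns grow to the right and rows downward; lengths in mm; the calibration is good to about 2 mm. A picture is of the moment at which its call begins. There is no depth.
A pose or a line that the arm cannot do raises IKError and nothing moves.
- hand_in(): hands the job in; it is judged then, once.
Readings, each from a call of its own:
- get_clock(): time.
- get_qpos(): joint angles.
- get_joint_vel(): joint speeds.
- get_joint_efforts(): joint torques, N m.
- get_tool_pos(): TCP position.
- get_tool_rot(): TCP orientation.
- get_wrist_force(): force on the tool from outside, world axes, zero at the start.
- get_wrist_torque(): the same for the moment, N m.
- get_gripper_width(): finger opening in mm.
- get_finger_force(): force on a finger pad.
Only numpy, scipy, OpenCV 4.12 (cv2) and the standard library are available. Lean on these libraries where they do the work, as an engineer would, in place of code of your own. Each camera call takes 0.05 s, during which the arm holds its last target. There are 200 camera calls.

TASK

Couple the white link into the pull tester: take the two pins with tall round grips from the wooden stand and drop one through each eye of the link, fully down into the slide beneath. Then take the upright handle and pull it away from the gauge tube until the gauge's pointer stands in the notch of the brass index, never past the notch, which would overload the link. Finish while holding: keep gripping the handle with the pointer in the notch, without touching the gauge's own slide, and leave the two flat-headed pins and the black loupe where they are.

Things in the scene. Friction and masses are not known exactly. Their poses are not given: they have to be found in the camera images.
- tester: Pull tester: fixed grey base plate 320 x 104 mm, top 16 mm above the bench. Origin on the bench below the middle of the line of pull; x is the direction in which the handle is pulled, z up. On its centre line: aluminium gauge tube (47 mm thick, x -162 to -71 mm, top at 64 mm), gauge slide, pull slide with handle, low end block (x 149 mm, top at 42 mm). White scale rail at y -42 mm, top at 34 mm.
- gauge_slide: The gauge's own slide: dark steel block 44 x 40 x 30 mm, drawn back to the gauge tube by a spring (2.3 N at rest plus 0.38 N per mm), free to come out 36 mm along the tester's +x. Only the link may pull it. Origin in the mouth of its bore, on the seat face under the link, 48 mm above the bench; edges 4.5 mm high surround the link's end.
- gauge_bore (a point): Mouth of the upright bore in the gauge slide, 48 mm above the bench, below one eye of the link; the bore is 12 mm wide and 27 mm deep, in line with the eye. x as the tester's, z up.
- pull_slide: The slide that carries the handle: a second such block, running freely (0.6 N friction, no spring of its own) up to 46 mm along the tester's +x. Origin in the mouth of its bore, 48 mm above the bench, 70 mm from the gauge slide's at the start.
- pull_bore (a point): Mouth of the upright bore in the pull slide, 48 mm above the bench, below the link's other eye; 12 mm wide, 27 mm deep, in line with the eye. x as the tester's, z up.
- handle (a point): Middle of the grip of the upright black handle on the pull slide, 74 mm above the bench: a cylinder 22 mm in diameter, gripping part 51 to 93 mm above the bench, top at 97 mm. It stands on the line of pull, 55 mm beyond the pull slide's bore on the tester's +x side, free all round, and can be gripped from above in any direction. Below 35 mm is the slide's foot.
- pointer (a point): Black pointer blade of the gauge slide, 2 mm thick, over the middle of the scale rail, 39.5 mm above the bench; at rest over the first tick (ticks every 5 mm). It moves along the tester's +x with the gauge slide. Once the pins are in, the handle goes 2 to 5 mm further than the pointer because of the play of the pins.
- index: Brass index fixed on the scale rail at the proof load, 14 to 24 mm along the tester's +x from the pointer's rest: two prongs 6 mm wide across the rail with a 10 mm notch between them; the pointer passes just above. Origin on the rail's top in the middle of the notch, x as the tester's: the pointer is in the notch when its x in this frame is within 5 mm of zero.
- link: White plastic test link lying ready on both slides: flat bar 100 mm long, 6 mm thick, with two round eyes of 30 mm diameter, 70 mm apart, each with a 12 mm hole above a slide's bore. Origin in the middle of its underside, x along its length; top 54 mm above the bench. Loose: it can shift about 1 mm.
- pin_1_mid (a point): Steel coupling pin: ribbed round grip 17 mm in diameter and 30 mm tall over a shank 10 mm in diameter and 30 mm long with a chamfered tip. This point is half-way up, where shank meets grip; z along the pin. In the stand the grip's underside rests 34 mm above the bench; fully down in the tester it rests on the link's top at 54 mm. It may go in either bore.
- pin_2_mid (a point): The second coupling pin, the same as the first.
- flat_1_mid (a point): Flat-headed pin in the stand, not to be used: disc head 21 mm in diameter and 8 mm tall on a 7 mm shank, 34 mm in all. This point is half-way up, 9 mm below the underside of its head, inside the stand's hole.
- flat_2_mid (a point): The second flat-headed pin, the same.
- stand: Fixed wooden pin stand 168 x 46 mm, 34 mm high, with four upright 12 mm holes 31 mm deep in a row along its x axis, 42 mm apart; the four pins stand in it in any order. Origin at the centre of its underside.
- loupe: Black eye loupe standing on the bench, 35 mm wide, 27 mm high, origin under its centre; not to be disturbed.

How it is judged (in metres and radians):
On the way:
1. both coupling pins stand fully down through the link's eyes in the two slides, the gauge still at rest and the pins let go (((horizontal distance between pin_1_mid and gauge_bore below 0.005 m and z of pin_1_mid in the frame of gauge_bore below 0.0095 m and angle between each of pin_1_mid, pin_2_mid's own z axis and vertical below 0.2 rad and horizontal distance between pin_2_mid and pull_bore below 0.005 m and z of pin_2_mid in the frame of pull_bore below 0.0095 m) or (horizontal distance between pin_2_mid and gauge_bore below 0.005 m and z of pin_2_mid in the frame of gauge_bore below 0.0095 m and angle between each of pin_2_mid, pin_1_mid's own z axis and vertical below 0.2 rad and horizontal distance between pin_1_mid and pull_bore below 0.005 m and z of pin_1_mid in the frame of pull_bore below 0.0095 m)) and contact force between the fingers and pin_1 below 0.3 N and contact force between the fingers and pin_2 below 0.3 N and x of pointer in the frame of index below -0.01 m), for 0.2 s.
At the end, for the whole second after the job is handed in: Both tall-grip pins rest fully down on the link (to 3.5 mm), one in each slide; the pointer stands still in the index's notch (5 mm either way) with at least 2.5 N between the link and each pin; the gripper still holds the handle (over 3 N) and does not touch the gauge slide (((horizontal distance between pin_1_mid and gauge_bore below 0.005 m and z of pin_1_mid in the frame of gauge_bore below 0.0095 m and angle between each of pin_1_mid, pin_2_mid's own z axis and vertical below 0.2 rad and horizontal distance between pin_2_mid and pull_bore below 0.005 m and z of pin_2_mid in the frame of pull_bore below 0.0095 m) or (horizontal distance between pin_2_mid and gauge_bore below 0.005 m and z of pin_2_mid in the frame of gauge_bore below 0.0095 m and angle between each of pin_2_mid, pin_1_mid's own z axis and vertical below 0.2 rad and horizontal distance between pin_1_mid and pull_bore below 0.005 m and z of pin_1_mid in the frame of pull_bore below 0.0095 m)) and x of pointer in the frame of index between -0.005 and 0.005 m and contact force between the fingers and pull_slide above 3 N and contact force between each of the arm, the fingers and gauge_slide below 0.5 N and linear speed of gauge_slide below 0.01 m/s and contact force between link and pin_1 above 2.5 N and contact force between link and pin_2 above 2.5 N); the arm keeps its last pose, push and grip.
It fails at once if the pointer is pulled past the notch, over the far prong (overload) (x of pointer in the frame of index above 0.011 m).
It fails at once if a flat-headed pin is taken from the stand or displaced (distance of any of flat_1_mid, flat_2_mid from where it was at the start of the episode above 0.012 m).
It fails at once if the loupe is disturbed (distance of loupe from where it was at the start of the episode above 0.02 m).
It also fails if it takes over 72 s, if anything falls off the work surface, if the arm or the gripper's body presses on something with over 40 N, if the wrist force passes 120 N, or if a joint passes its speed limit or range.

## Working session

There is one attempt and no reset: what is moved stays moved. The work goes in short steps, each a Python script; the robot and the scene stay as the last script left them, time stands still between calls to the robot, and variables do not carry over. Pictures are saved under pics/ and viewed, at most 10 in all, crops included, and the job is handed in when it is done.

```bash
ls; mkdir -p pics; python3 - <<'E'
from rig import *
import cv2,pickle
for n in("scene","top"):
    s=snapshot(n); cv2.imwrite(f"pics/{n}0.png",s["img"]); pickle.dump(s,open(f"{n}0.pkl","wb"))
    print(n,s["vfov"],s["cx"],s["cy"],s["k1"],s["R"],s["t"])
import rig
print(get_clock(),get_tool_rot(),getattr(rig,'grip_depth',None))
E
```

```text
pics
scene 50.44003331620088 268.9767340369637 210.6459100086132 -0.11905857301675311 [[-0.5970851  -0.80215856  0.00557051]
 [-0.53211879  0.39086597 -0.7510482 ]
 [ 0.60028241 -0.45140386 -0.66022388]] [413.21110291 333.44388518 650.43822719]
top 48.24712165518623 281.8330759432373 218.0367812187167 -0.13894387136612749 [[ 0.02963757 -0.9994324  -0.01601533]
 [-0.98773984 -0.02682649 -0.15378672]
 [ 0.1532698   0.02037684 -0.98797427]] [  81.00257221  581.44138021 1044.5162231 ]
0.1 [-1.03262112e-04  1.91661681e-01  9.81460741e-01 -7.76392748e-04] 18.700000000000003
```

View pics/top0.png

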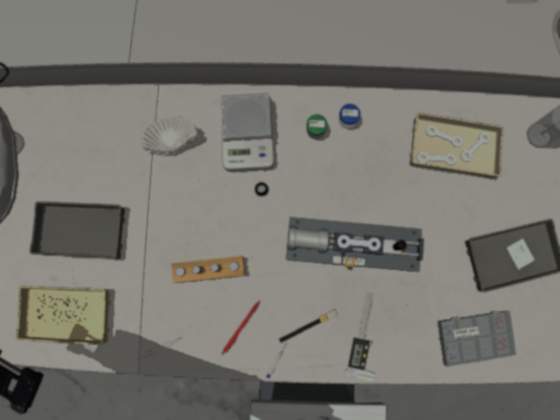

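View pics/scene0.png

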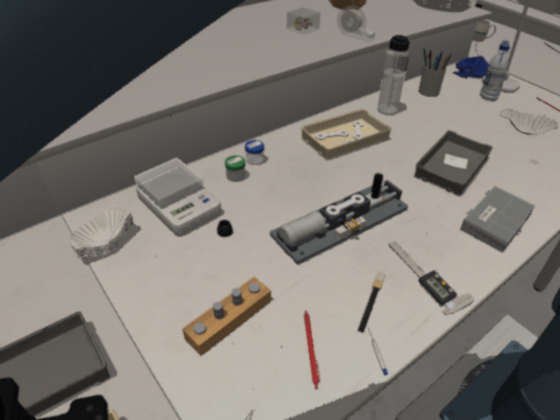

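The two tall pins are the inner ones in the stand (top view ≈ (197,269) and (215,267)); the flat heads are the outer ones (180, 234). The tester runs left to right, with the handle on the right at (400,245). I'll enlarge both views.

```bash
python3 - <<'E'
import cv2,numpy as np
t=cv2.imread("pics/top0.png");s=cv2.imread("pics/scene0.png")
def g(i,x,y,w,h,k):return cv2.resize(i[y:y+h,x:x+w],None,fx=k,fy=k,interpolation=cv2.INTER_CUBIC)
a=g(t,282,212,150,66,5.2);b=g(t,165,250,90,40,5.2)
c=np.zeros((a.shape[0]+b.shape[0],a.shape[1],3),np.uint8);c[:a.shape[0]]=a;c[a.shape[0]:,:b.shape[1]]=b
cv2.imwrite("pics/c1.png",c);cv2.imwrite("pics/c2.png",g(s,180,165,235,190,3));print(a.shape)
E
```

```text
(343, 780, 3)
```

View pics/c1.png

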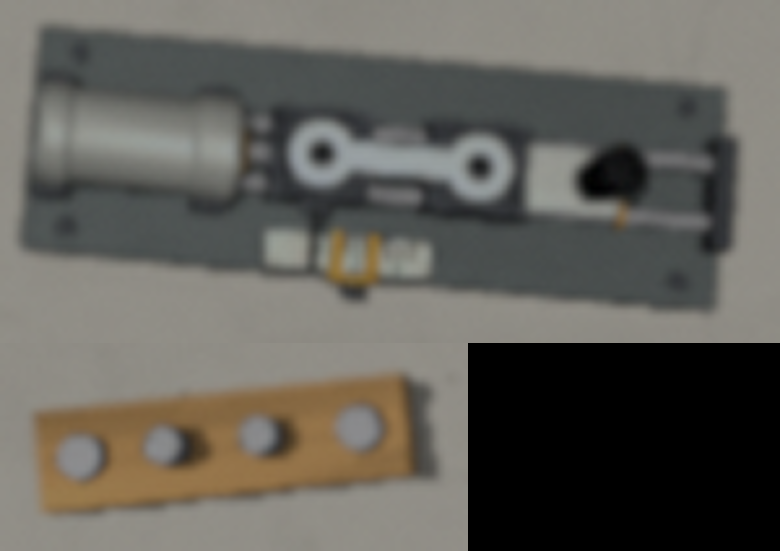

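View pics/c2.png

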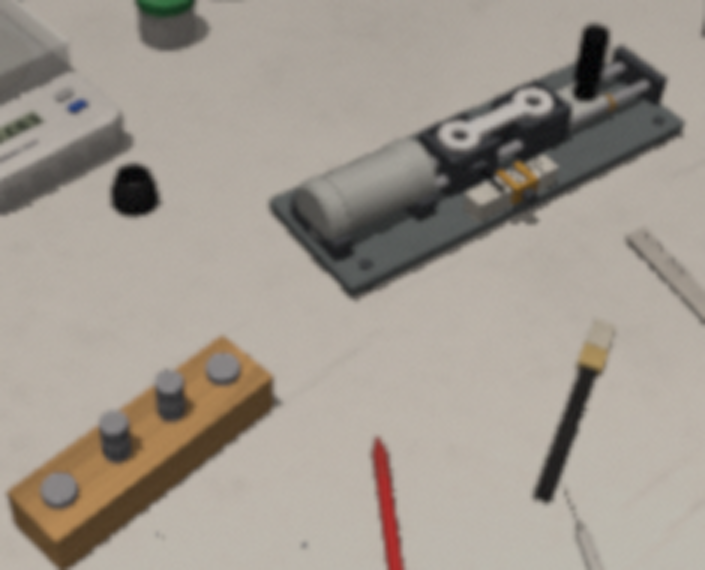

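The enlarged crops show, in c1, eye holes at (322,153) and (480,167), handle top ≈ (618,168), pin tops (162,443) and (257,433), and flat heads (80,456) and (358,428). In c2 the eyes are at (460,134) and (533,100), the pin tops at (114,423) and (170,381), and the handle top at (596,32). I'll intersect each with its known height in both views.

```bash
cat >h.py <<'E'
import numpy as np,cv2,pickle
def cam(s):
    f=s["img"].shape[0]/2/np.tan(np.radians(s["vfov"]/2))
    return np.array([[f,0,s["cx"]],[0,f,s["cy"]],[0,0,1]]),np.array([s["k1"],0,0,0.]),np.array(s["R"]),np.array(s["t"])
def at_z(s,px,z):
    K,d,R,t=cam(s);u=cv2.undistortPoints(np.array([[px]],float),K,d)[0,0]
    r=R.T@[u[0],u[1],1];c=-R.T@t
    return c+r*(z-c[2])/r[2]
def proj(s,X):
    K,d,R,t=cam(s);return cv2.projectPoints(np.array([X],float),cv2.Rodrigues(R)[0],t,K,d)[0][0,0]
def load(n):return pickle.load(open(n+".pkl","rb"))
E
python3 - <<'E'
from h import *
T=load("top0");S=load("scene0")
ct=lambda u,v:((u+.5)/5.2-.5+282,(v+.5)/5.2-.5+212)
cs=lambda u,v:((u+.5)/5.2-.5+165,(v-343+.5)/5.2-.5+250)
cc=lambda u,v:((u+.5)/3-.5+180,(v+.5)/3-.5+165)
P={}
for n,a,b,z in[("eyeG",ct(322,153),cc(460,134),54),("eyeP",ct(480,167),cc(533,100),54),("handle",ct(618,168),cc(596,32),97),
 ("pinA",cs(162,443),cc(114,423),64),("pinB",cs(257,433),cc(170,381),64),("flatA",cs(80,456),cc(60,490),42),("flatB",cs(358,428),cc(223,367),42),
 ("cFL",ct(22,250),cc(353,292),16),("cBL",ct(42,26),cc(272,205),16),("cFR",ct(716,308),cc(683,127),16)]:
    p,q=at_z(T,a,z),at_z(S,b,z);P[n]=(p+q)/2;print(n,p.round(1),q.round(1))
D=lambda a,b:np.linalg.norm(P[a]-P[b])
print("eyes 70:",D("eyeG","eyeP"),"pins 42:",D("pinA","pinB"),"flats 126:",D("flatA","flatB"),"plate 104,320:",D("cFL","cBL"),D("cFL","cFR"))
for a,b in(("eyeG","eyeP"),("cFL","cFR"),("flatA","flatB"),("eyeP","handle")):
    d=(P[b]-P[a]);print(a,b,np.degrees(np.arctan2(d[1],d[0])),np.hypot(*d[:2]))
E
```

```text
eyeG [528.2 -45.5  54. ] [523.2 -44.2  54. ]
eyeP [ 523.8 -115.5   54. ] [ 519.2 -113.7   54. ]
handle [ 520.3 -167.    97. ] [ 513.7 -165.4   97. ]
pinA [454.2 288.8  64. ] [448.1 289.8  64. ]
pinB [460.  247.3  64. ] [454.5 247.8  64. ]
flatA [448. 330.  42.] [441.5 331.5  42. ]
flatB [464.7 205.8  42. ] [459.5 207.2  42. ]
cFL [484.4  85.7  16. ] [477.5  89.4  16. ]
cBL [587.5  79.5  16. ] [575.7  83.1  16. ]
cFR [ 465.8 -231.2   16. ] [ 456.9 -221.9   16. ]
eyes 70: 69.89042183936927 pins 42: 42.23522678467683 flats 126: 125.42887268441072 plate 104,320: 100.84379835292339 314.72799624803775
eyeG eyeP -93.4319992677825 69.89042183936925
cFL cFR -93.57536027741159 314.72799624803775
flatA flatB -82.06117701597455 125.42887268441072
eyeP handle -95.00518155669297 51.736238504103746
```

The spans check out (69.9, 42.2 and 125.4 mm), but the two cameras differ by a constant ~(5.5,-1.5) mm. I'll put the closed gripper above pin A and see where a known TCP appears in the scene camera.

```bash
cat >>h.py <<'E'
from scipy.spatial.transform import Rotation as Ro
def quat(yaw): # tool y at yaw deg, z down
    th=np.radians((yaw+90)/2);return [0,np.cos(th),np.sin(th),0]
Q=quat(-3.5)
E
python3 - <<'E'
from rig import *
from h import *
print(inverse_kinematics([451,289,95],Q), inverse_kinematics([515,-166,55],Q),inverse_kinematics([526,-45,90],Q))
goto([451,289,95],Q); grab(5)
s=snapshot("scene");pickle.dump(s,open("s1.pkl","wb"));print(get_clock(),get_tool_pos(),get_gripper_width())
p=get_tool_pos();q=proj(s,p);print(q)
print([proj(s,np.array(p)+d).round(1) for d in([0,9,0],[0,-9,0])])
x,y=int(q[0])-50,int(q[1])-45
i=cv2.resize(s["img"][y:y+75,x:x+100],None,fx=8,fy=8,interpolation=cv2.INTER_CUBIC);cv2.imwrite("pics/s1.png",i);print(x,y)
E
```

```text
[-0.86634915  0.56555028  0.27496819  1.9541365  -0.24174102  0.65327142
 -0.50025587] [-0.11507984  0.67754915  0.4542797   1.958271   -0.49588341  0.61645425
  0.60307037] [-0.3266124   0.58728257  0.42420135  1.98203486 -0.38601342  0.65070925
  0.28465006]
2.9417 [451.02759319 289.02506231  95.01808866] 0.2725293607323772
[215.75463955 292.87965523]
[array([211.1, 295.4]), array([220.4, 290.3])]
165 247
```

View pics/s1.png

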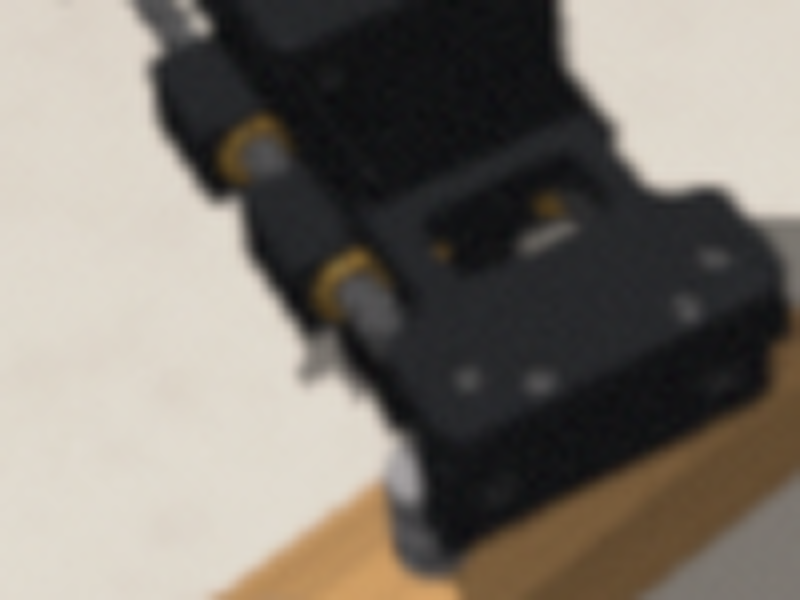

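The gripper body hides the fingertips from this side, so vision can't settle the bias. Pin-to-eye displacements agree to 1 mm between cameras, though. I'll grip lightly, centre on the pin by wrist force, and carry by relative displacement.

```bash
python3 - <<'E'
from rig import *
from h import *
open_gripper(); f0=np.array(get_wrist_force())
line_to([451.1,289.3,38],rate=80)
print(get_clock(),(np.array(get_wrist_force())-f0).round(2))
grab(4);dwell(.2)
for i in range(6):
    f=np.array(get_wrist_force())-f0;p=np.array(get_tool_pos())
    print(p.round(2),f.round(2),round(get_gripper_width(),2),np.round(get_finger_force(),2),np.round(get_wrist_torque(),2))
    if abs(f[0])<.5: break
    line_to(p+[np.sign(f[0])*.7,0,0],rate=10);dwell(.1)
s=snapshot("scene");cv2.imwrite("pics/s2.png",s["img"]);print(get_clock())
E
```

```text
5.1333 [ 0.13 -0.7  -0.86]
[451.78 289.4   38.21] [ 3.21 -1.29  0.56] 16.05 3.99 [-0.1  -0.58  0.01]
[452.08 289.37  38.1 ] [ 0.06 -0.37 -0.1 ] 16.16 3.96 [-0.12 -0.06  0.03]
6.8583
```

```bash
cat >>h.py <<'E'
def insert(rig,c,zc=90,zend=57.6,depth_ok=60.5):
    "c: xy guess; search over offsets until the pin drops"
    c=np.array(c,float); offs=[(0,0)]+[(r*np.cos(a),r*np.sin(a)) for r in(1.1,2.0) for a in np.arange(0,2*np.pi,np.pi/4 if r>1.5 else np.pi/3)]
    for o in offs:
        xy=c+o
        rig.line_to([*xy,zc],rate=60); hit=rig.line_to([*xy,zend],rate=30,force_limit=5)
        p=np.array(rig.get_tool_pos());print(np.round(o,1),hit,p.round(1),np.round(rig.get_wrist_force(),1),round(rig.get_clock(),1))
        if p[2]<depth_ok: return True
        if p[2]<80: # inside eye but caught: relax laterally by the force
            for k in range(4):
                f=np.array(rig.get_wrist_force());xy=np.array(rig.get_tool_pos())[:2]+np.clip(f[:2]*.15,-.6,.6)
                rig.line_to([*xy,p[2]+1],rate=30);rig.line_to([*xy,zend],rate=25,force_limit=6)
                p=np.array(rig.get_tool_pos());print(" relax",p.round(1),f.round(1))
                if p[2]<depth_ok:return True
        if rig.get_clock()>32: return False
    return False
E
python3 - <<'E'
import rig
from rig import *
from h import *
grab(20);p=np.array(get_tool_pos());line_to([*p[:2],115],rate=100)
print(get_gripper_width(),get_wrist_force())
line_to([522.2,-114.6,115],rate=200);dwell(.2)
s=snapshot("scene");pickle.dump(s,open("s3.pkl","wb"));t=snapshot("top");pickle.dump(t,open("t3.pkl","wb"))
print(get_clock(),get_tool_pos(),np.round(get_wrist_force(),2))
a=cv2.resize(s["img"][170:250,270:410],None,fx=5,fy=5,interpolation=cv2.INTER_CUBIC)
cv2.imwrite("pics/s3.png",a)
E
```

```text
15.92490348115019 [ 0.03502573 -0.04653873 -0.3465384 ]
10.4917 [ 522.21059732 -114.35660515  115.01717772] [-0.15 -0.1  -1.58]
```

View pics/s3.png

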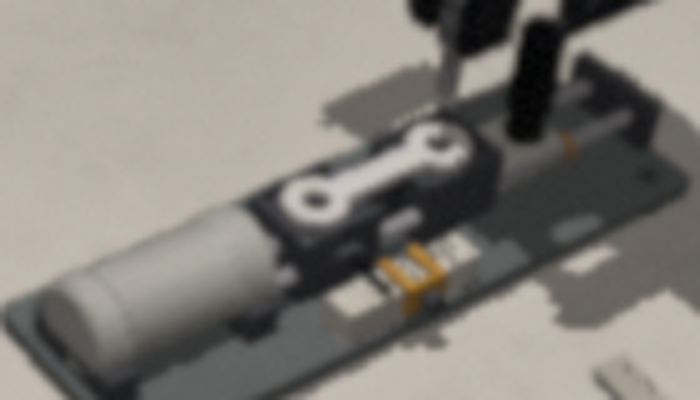

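The pin hangs straight, with its tip at crop (446,96). The pull eye hole is at (443,144). I'll compare both in the same camera.

```bash
python3 - <<'E'
from h import *
s=load("s3");c=lambda u,v:((u+.5)/5-.5+270,(v+.5)/5-.5+170)
for u in((446,96),(446,92)):print(at_z(s,c(*u),81).round(1))
print("eyeP",at_z(s,c(443,144),54).round(1),"eyeG",at_z(s,c(317,200),54).round(1))
E
```

```text
[ 518.5 -112.4   81. ]
[ 520.5 -114.4   81. ]
eyeP [ 517.1 -114.3   54. ] eyeG [522.6 -43.6  54. ]
```

```bash
python3 - <<'E'
import rig
from h import *
print(insert(rig,[521.4,-114.9]))
E
```

```text
[0 0] True [ 522.1 -115.2   58. ] [ 0.2 -0.4  4.5] 12.1
True
```

```bash
python3 - <<'E'
import rig
from rig import *
from h import *
open_gripper();line_to([522,-115,120],rate=150)
line_to([458.2,247.5,110],rate=250);f0=np.array(get_wrist_force())
line_to([458.2,247.5,38],rate=90)
grab(4);dwell(.2)
for i in range(5):
    f=np.array(get_wrist_force())-f0;p=np.array(get_tool_pos());print(p.round(2),f.round(2),round(get_gripper_width(),2))
    if abs(f[0])<.5: break
    line_to(p+[np.sign(f[0])*.6,0,0],rate=10);dwell(.1)
grab(20);p=np.array(get_tool_pos());line_to([*p[:2],115],rate=100)
line_to([526.4,-45.3,115],rate=200);dwell(.2)
print(get_gripper_width(),get_clock())
print(insert(rig,[526.3,-45.3]),get_gripper_width())
E
```

```text
[458.22 247.5   38.  ] [-1.09  0.18 -1.16] 16.09
[457.84 247.46  38.04] [-0.17  0.97 -1.28] 16.03
15.759437841571504 21.0
[0 0] True [526.7 -45.5  57.9] [-0.4 -0.   4.6] 22.6
True 15.730576743874098
```

Both pins are seated at the expected depth. Release, confirm with pictures, then take the handle.

```bash
python3 - <<'E'
import rig
from rig import *
from h import *
open_gripper();line_to([526.5,-45.4,125],rate=150)
line_to([518.5,-169.5,125],rate=200);dwell(.3);f0=np.array(get_wrist_force())
line_to([518.5,-169.5,55],rate=90)
grab(5);dwell(.2)
for i in range(5):
    f=np.array(get_wrist_force())-f0;p=np.array(get_tool_pos());print(p.round(2),f.round(2),round(get_gripper_width(),2))
    if abs(f[0])<.6: break
    line_to(p+[np.sign(f[0])*.6,0,0],rate=10);dwell(.1)
grab(35);dwell(.2);print(get_tool_pos(),(np.array(get_wrist_force())-f0).round(2),get_clock())
s=snapshot("scene");t=snapshot("top");pickle.dump((s,t),open("st4.pkl","wb"))
a=cv2.resize(s["img"][170:250,270:410],None,fx=4,fy=4,interpolation=cv2.INTER_CUBIC)
b=cv2.resize(t["img"][212:267,282:422],None,fx=4,fy=4,interpolation=cv2.INTER_CUBIC)
cv2.imwrite("pics/st4.png",np.vstack([a,b]))
E
```

```text
[ 519.75 -169.64   55.22] [ 6.72 -1.99 -4.1 ] 21.69
[ 519.82 -169.62   55.13] [ 0.54 -1.05 -1.58] 21.4
[ 519.8841323  -169.59764764   55.10660546] [-0.75 -2.04 -0.55] 28.4333
```

View pics/st4.png

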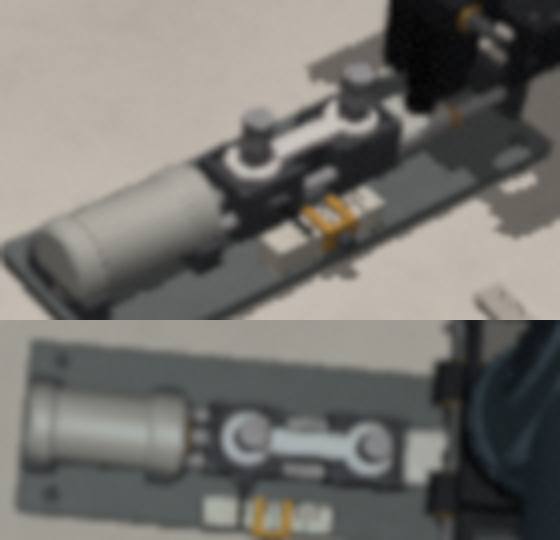

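Both pins rest on the link, the handle is gripped, and in the top view the pointer is at x≈243 with the notch centre at ≈273 (≈17 mm away). Pulling in steps.

```bash
python3 - <<'E'
from rig import *
from h import *
p0=np.array(get_tool_pos());d=np.array([-.064,-.998,0]);f0=np.array(get_wrist_force());np.save("p0.npy",p0)
for k in(5,10,14,17):
    line_to(p0+d*k,rate=15);dwell(.2);print(k,(np.array(get_tool_pos())-p0).round(2),(np.array(get_wrist_force())-f0).round(2))
dwell(.3);print(get_clock())
t=snapshot("top");s=snapshot("scene")
b=cv2.resize(t["img"][232:267,312:382],None,fx=8,fy=8,interpolation=cv2.INTER_CUBIC)
a=cv2.resize(s["img"][200:240,320:390],None,fx=8,fy=8,interpolation=cv2.INTER_CUBIC)
cv2.imwrite("pics/st5.png",np.vstack([b,a]))
E
```

```text
5 [-0.33 -4.7  -0.04] [-0.22  3.41  1.99]
10 [-0.65 -9.91 -0.03] [0.19 3.99 0.6 ]
14 [ -0.88 -13.53  -0.02] [0.27 5.69 1.54]
17 [ -1.06 -16.12  -0.04] [1.11 6.37 1.67]
31.3667
```

View pics/st5.png

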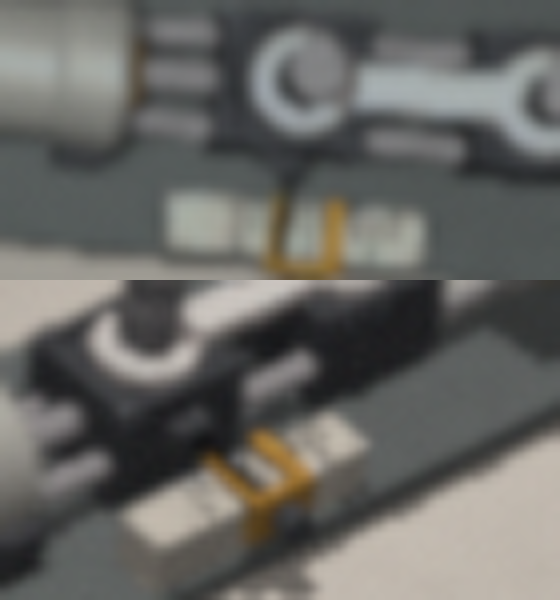

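The pointer is at crop x≈287 and the notch centre at ≈306, so it is about 5.5 mm short. Another 5 mm or so.

```bash
python3 - <<'E'
from rig import *
from h import *
p0=np.load("p0.npy");d=np.array([-.064,-.998,0])
line_to(p0+d*22.3,rate=12);dwell(.6);print((np.array(get_tool_pos())-p0).round(2),np.round(get_wrist_force(),2),get_finger_force(),get_clock())
t=snapshot("top");s=snapshot("scene")
b=cv2.resize(t["img"][232:267,312:382],None,fx=8,fy=8,interpolation=cv2.INTER_CUBIC)
a=cv2.resize(s["img"][200:240,320:390],None,fx=8,fy=8,interpolation=cv2.INTER_CUBIC)
cv2.imwrite("pics/st6.png",np.vstack([b,a]))
E
```

```text
[ -1.33 -20.49  -0.06] [0.02 7.99 3.  ] 35.00132762283586 32.6583
```

View pics/st6.png

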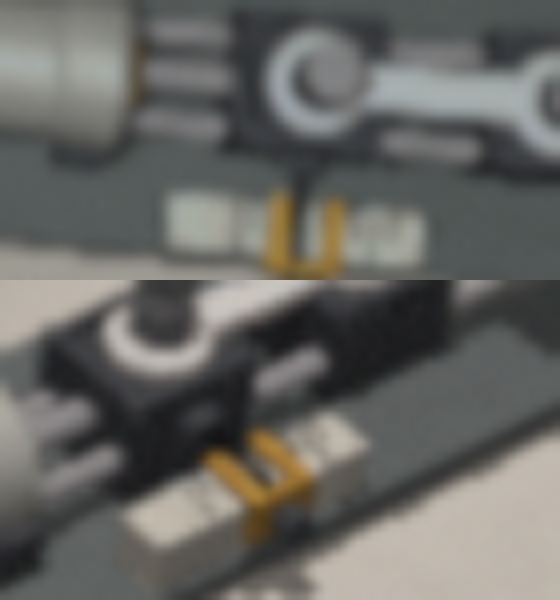

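The pointer is in the notch at x≈301, against a centre of ≈307 (about 2 mm short). A small centring step, then hand in.

```bash
python3 - <<'E'
from rig import *
from h import *
p0=np.load("p0.npy");d=np.array([-.064,-.998,0])
line_to(p0+d*23.8,rate=10);dwell(.8);a=np.array(get_tool_pos());dwell(.5);b=np.array(get_tool_pos())
print((b-p0).round(2),(b-a).round(3),np.round(get_wrist_force(),2),get_finger_force(),np.abs(get_joint_vel()).max())
print(hand_in())
E
```

```text
[ -1.42 -21.76  -0.06] [-0.011 -0.061 -0.   ] [-0.61  9.01  3.35] 35.001673361746 0.001054566174847479
the job is handed in; nothing more can be done
None
```

The job is handed in: both tall-grip pins are fully down through the link's eyes, and the gripper is holding the handle at 35 N with the pointer in the notch, by my estimate about 1 mm short of its centre (not re-imaged after the last 1.3 mm pull); no verdict came back.

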